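# Clamp a mould insert in the stoning fixture

## Task

Clamp the steel mould insert in its fixture ready for stoning, without picking anything up: first push the insert along its nest with a fingertip until its end is fully home against the end stop, then swing the clamp strap over it as far as the strap goes, then push the cam lever all the way down so that the pad holds the insert fast. Leave the other things where they lie.

Things in the scene. Friction and masses are not known exactly. Their poses are not given: they have to be found in the camera images.
- fixture: Stoning fixture, fixed to the bench: aluminium base plate 200 (x) by 150 (y) by 10 mm. Origin at the centre of its underside; x along the nest toward the end stop (away from the robot), y left, z up. The nest's centre line is y = -25 mm: two dark side rails at x = 0 to 50 mm, 8 mm high, 46 mm apart inside.
- end_stop (a point): Face of the dark end stop across the nest's far end (64 mm wide, top 20 mm above the bench), on the nest's centre line: x = +50, y = -25, z = 17 mm of the fixture.
- clamp_post (a point): Axis of the upright clamp post that the strap turns on, at its top nut, x = +15, y = +50, z = 48 mm of the fixture. A steel dowel at x = -2, y = +18 mm, 36 mm high, marks where the strap stops over the work.
- insert: Loose steel mould insert 90 (x) by 44 (y) by 14 mm, 0.3 to 0.5 kg, round 28 mm cavity at its near end, two screw holes at its far end. Origin under its centre, axes as the fixture's. It lies on the base plate (top 24 mm above the bench) between the rails, 10 to 28 mm short of the stop; its near end sticks out and is pushed along the fixture's +x. Home: origin at x = +5 mm of the fixture.
- strap (a joint): Strap hinge about the clamp post (rad). 0: fully over the insert, at its stop, pointing along the fixture's -y; positive: open, counter-clockwise from above (1.57 points along +x); limit 1.85. Starts at 1.15 to 1.7; friction (about 3 N at the finger post), stays where left. Bright steel bar, 24 mm wide, 29 to 38 mm above the bench, reaching 119 mm from the post's axis.
- finger_post (a point): Dark round finger post upright on the strap's free end, for pushing the strap: 10 mm thick (14 mm at the foot, 12 at the head), from 38 to 70 mm above the bench, 104 mm from the clamp post's axis; this point is on its axis, 54 mm above the bench.
- cam_lever (a joint): How far the cam lever is pushed down (rad). 0: 55 degrees above level; 0.82: fully down, 8 degrees above level, end of travel. Starts at 0 to 0.15. Its pivot is on the strap, 75 mm from the clamp post's axis, 48 mm above the bench; from there the lever rises toward the clamp post, and lies over the strap when down. Takes up to about 8 N at its end; stays where left.
- lever_end (a point): Middle of the upper face of the cam lever's black grip (18 mm wide, 8 mm thick), 6 mm short of its end and 56 mm along the lever from its pivot. Raised, the lever's end is at most 105 mm above the bench; fully down this point is about 61 mm above the bench.
- pressure_pad: Black round pad, 16 mm across, under the strap, 75 mm from the clamp post's axis; origin on its axis at the strap's underside. With the lever raised it clears the insert by 2 to 3.5 mm; the cam drives it down, sprung, until it presses the insert's top with about 13 N.
- stone: Grey finishing stone 12 by 60 by 10 mm lying on the base plate; origin under its centre. Bystander.
- brass_brush: Brush with a wooden handle, 15 by 200 by 22 mm, lying to the right of the fixture; origin under its centre. Bystander.
- stick: Wooden lapping stick, 9 by 192 by 9 mm, lying to the right of the brush; origin under its centre. Bystander.
- paste_pot: Small round paste pot, 36 mm across and 22 mm high, to the left of the fixture; origin under its centre. Bystander.
- marker: Pen 15 by 134 by 17 mm lying to the left of the fixture; origin under its centre. Bystander.
Things that resemble listed ones, but are neither listed nor needed, are in the scene too. Leave any green look-alike of the insert alone.

How it is judged:
By the outcome, as a careful person would: the job done as asked, in the order asked, and still so for the second after the job is handed in, with the robot touching nothing.
It also fails if it takes over 51 s, if anything falls off the work surface, if the arm or the gripper's body presses on something with over 40 N, if the wrist force passes 120 N, or if a joint passes its speed limit or range.

## Robot

A 6-joint arm with a two-finger parallel gripper is mounted at the origin on a cart in front of the work surface, level with it; the furniture and walls round the work are solid. World frame = base frame: x ahead of the robot, y to its left, z up, the work surface at z = 0. Lengths are in mm, angles in rad, forces in N, time in s.
With the tool pointing down it reaches from about 350 to 975 mm from the base axis. Payload 7.1 kg.
Tool frame: the origin (TCP) lies between the finger pads; the fingertips stand 19 mm ahead of it and the grasp point (between the pads) is the TCP (ctrl.tcp_to_tips is the distance from the TCP to the fingertips, in mm); z points along the fingers, y is the line along which they close (so a half turn about z gives the same grasp; the last joint's range is limited). The gripper opens to 88 mm and grips with 3 to 60 N. Pads are 20 mm wide; open, the fingers measure 115 mm over their backs; the gripper's body (75 mm by 178 mm) begins 61 mm behind the grasp point.
Start: joints at [1.259, 0.423, 1.63, -0, 1.089, -0.019], TCP at [180.365, 598.392, 241.675] pointing down, gripper open.
Joint ranges: [-3, 3], [-0.9, 2.11], [0.09, 2.58], [-1.31, 4.45], [0.11, 2.69], [-2.54, 2.54]. Speed limits (rad/s): [2.39, 2.39, 3.01, 3.14, 3.14, 3.14].

## Interface

Orientations are given as a rotation vector (axis times angle).
In Python, from workcell import status, optics, ctrl gives the robot as it stands. The module is installed in compiled form; this text tells all that it offers.
- The arm moves only by the shell command python3 -m inch 'ROWS'. ROWS is JSON, a list that holds one entry, the list of rows, each a list of 7 numbers: the shift along the tool's x, y, z in mm, then the turn, a rotation vector about the tool's x, y, z in rad, then the opening in per cent of the stroke, from 0 (shut) to 100 (fully open). A call has 1 to 20 rows; each row is the pose to reach, as a shift and turn from the pose commanded when the call began, along the tool's axes at that moment; what a row does not reach only later rows make up. A row lasts 1/10 s, in which the tool goes at most 50 mm and 8.59 degrees, less where a joint would pass 70% of its speed; a pose out of reach is approached as far as the arm can. A call with a gripper value outside its range is refused whole. The fingers move at their own pace and stop on an object; the grip force is fixed at half the most. Time passes only in rows, so rows that repeat a pose let the fingers close. It gives the time, the measured TCP pose, the force, the opening and the grip force at its end, in the units of the state.
- status.get_obs(): the state, without advancing time (a new reading comes with each control period).
- optics.get_image(name): name is "scene" or "side" or "wrist"; returns a dict with "frame" (480x640x3 uint8, red, green, blue), "fx", "fy", "cx", "cy" (pixels), "rvec" (rotation vector, rad) and "tvec" (3), from world to camera coordinates, as OpenCV has them; the wrist camera has in their place "hand_eye" (4x4, takes a point from camera to tool coordinates, whose origin is the TCP and whose axes are the flange's). Camera axes: x right, y down, z forward; pixel columns grow to the right and rows downward; lengths in mm; the calibration is good to about 2 mm. A picture is of the moment at which its call begins: read the wrist's pose just before it. There is no depth.
- ctrl.close_job(): hands the job in; it is judged then, once.
The state is a dict: "t": time; "qpos": joint angles; "qvel": joint speeds; "joint_torque": joint torques, N m; "ee_pos": TCP position; "orientation": TCP orientation; "ft_force": force on the tool from outside, world axes, zero at the start; "moment": the same for the moment, N m; "width": finger opening in mm; "grasp_force": force on a finger pad.
Only numpy, scipy, OpenCV 4.12 (cv2) and the standard library are available. Lean on these libraries where they do the work, as an engineer would, in place of code of your own. Each camera call takes 0.05 s, during which the arm holds its last target. There are 200 camera calls.

## Working session

There is one attempt and no reset: what is moved stays moved. The work goes in short steps, Python scripts to look and compute and a shell command to move; the robot and the scene stay as the last step left them, time stands still between calls to the robot, and variables do not carry over. Pictures are saved under pics/ and viewed, at most 10 in all, crops included, and the job is handed in when it is done.

```bash
mkdir -p pics; cat > h.py <<'E'
import numpy as np, cv2
from scipy.spatial.transform import Rotation as R
from workcell import status, optics, ctrl
def look(name):
    o=status.get_obs(); im=optics.get_image(name)
    K=np.array([[im['fx'],0,im['cx']],[0,im['fy'],im['cy']],[0,0,1]])
    if 'rvec' in im:
        Rm=R.from_rotvec(np.ravel(im['rvec'])).as_matrix(); t=np.ravel(im['tvec'])
        Rc=Rm.T; c=-Rm.T@t
    else:
        H=np.array(im['hand_eye']); Rt=R.from_rotvec(o['orientation']).as_matrix()
        Rc=Rt@H[:3,:3]; c=Rt@H[:3,3]+np.array(o['ee_pos'])
    return im['frame'],K,Rc,c
def plane(v,px,z):
    _,K,Rc,c=v
    d=Rc@np.linalg.inv(K)@np.array([px[0],px[1],1.]); return c+d*(z-c[2])/d[2]
def proj(v,p):
    _,K,Rc,c=v
    q=K@Rc.T@(np.array(p,float)-c); return q[:2]/q[2]
def save(v,n): cv2.imwrite('pics/'+n,cv2.cvtColor(v[0],cv2.COLOR_RGB2BGR))
E
python3 - <<'E'
from h import *
import pickle
d={}
for n in('scene','side','wrist'):
    d[n]=look(n); save(d[n],n+'0.png'); print(n,d[n][3])
pickle.dump(d,open('v0.pkl','wb'))
o=status.get_obs();print(o)
print(R.from_rotvec(o['orientation']).as_matrix().round(3))
E
```

```text
scene [ -29.12787484 -573.31323164  449.25259611]
side [ 386.52877216 -702.01891705  605.33240719]
wrist [107.63751288 619.4050887  384.8118825 ]
{'t': 0.15, 'qpos': array([ 1.25899342e+00,  4.23669344e-01,  1.63047031e+00, -1.27717211e-05,
        1.08858852e+00, -1.89808997e-02]), 'qvel': array([-0.00072666, -0.0013783 , -0.00308626,  0.0018273 , -0.00031598,
        0.00033808]), 'joint_torque': array([ 2.86397326e-04, -5.44983172e+01, -2.73916626e+01,  6.44380529e-02,
        2.05002056e-02, -8.13626252e-05]), 'ee_pos': array([180.25805964, 598.0377371 , 241.09507461]), 'orientation': array([-4.58287255e-01, -3.10780784e+00,  1.76215161e-03]), 'ft_force': array([ 0.7520115 , -0.18186993,  0.56017142]), 'moment': array([ 0.04098288,  0.00593429, -0.02145386]), 'grasp_force': 0.0, 'width': 88.2204858137125}
[[-0.957  0.289 -0.   ]
 [ 0.289  0.957 -0.001]
 [ 0.    -0.001 -1.   ]]
```

View pics/scene0.png

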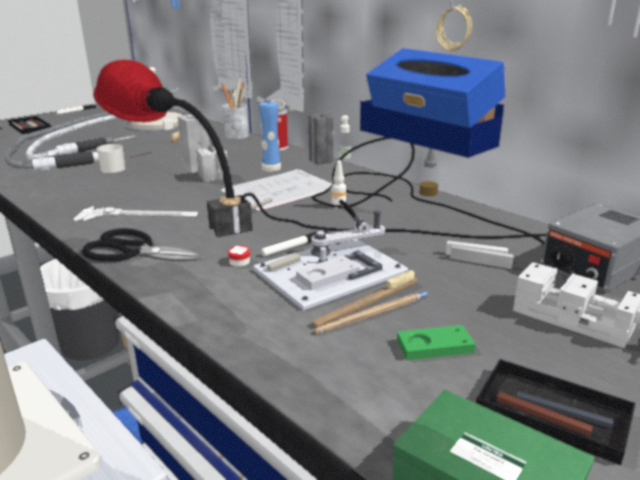

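View pics/side0.png

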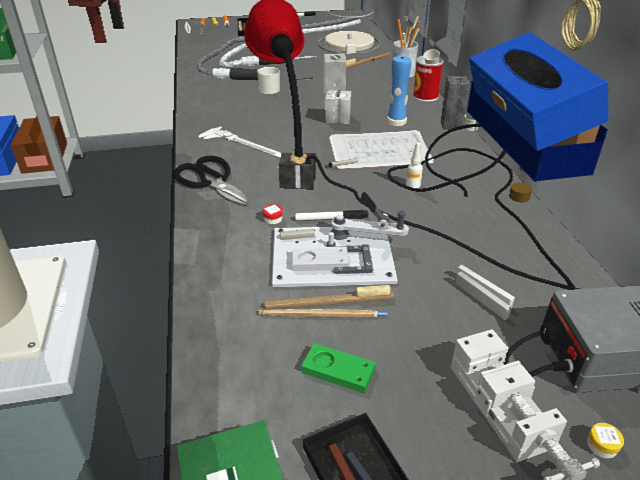

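The real insert is the steel block on the plate (scene ~(322,272), side ~(320,258)). Two things could be mistaken for it: the green look-alike (side (338,367)) and the white vise parts (side (480,350)). I choose the steel one by its nest and check it in a close crop.

```bash
python3 - <<'E'
from h import *
import pickle
d=pickle.load(open('v0.pkl','rb'))
a=d['side'][0][190:300,255:415]; b=d['scene'][0][200:315,245:425]
A=cv2.resize(a,None,fx=5,fy=5,interpolation=cv2.INTER_CUBIC)
cv2.imwrite('pics/c1.png',cv2.cvtColor(A,cv2.COLOR_RGB2BGR))
g=d['side']
for p in [(273,228),(391,216),(398,284),(273,286)]: print(p,plane(g,p,10).round(1))
print(plane(g,(297,188),0), 'lamp')
E
```

```text
(273, 228) [461.  114.5  10. ]
(391, 216) [679. 109.  10.]
(398, 284) [635. -73.  10.]
(273, 286) [441.2 -39.   10. ]
[527.23004769 254.53543584   0.        ] lamp
```

View pics/c1.png

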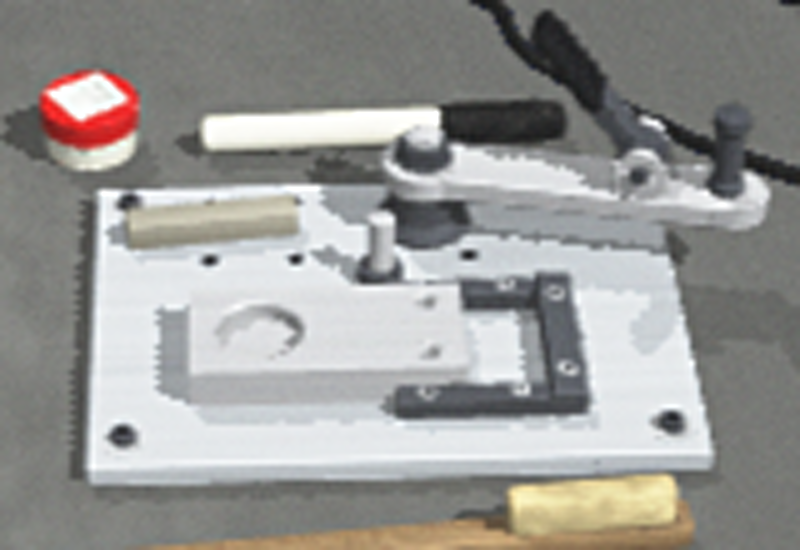

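The crop confirms it: the steel insert, with its cavity at the near end, has its near end at crop x≈190 and a gap before the stop at x≈540. The strap points along +x, with the finger post at crop (730,150). The lever is raised, leaning toward the post with its grip at (560,60). The stone is at (212,222) and the pot at (90,115).

```bash
python3 - <<'E'
from h import *
import pickle
d=pickle.load(open('v0.pkl','rb')); g=d['side']
P=lambda x,y,z: plane(g,(255+x/5-.4,190+y/5-.4),z)
pts=[((90,473),(-100,-75),10),((713,462),(100,-75),10),((97,192),(-100,75),10),((420,135),(15,50),48),((548,280),(50,-2),20)]
W=np.array([P(*p,z)[:2] for p,_,z in pts]); L=np.array([l for _,l,_ in pts],float)
wc,lc=W.mean(0),L.mean(0)
a=np.sum((L-lc)[:,0]*(W-wc)[:,1]-(L-lc)[:,1]*(W-wc)[:,0]);b=np.sum((L-lc)*(W-wc))
th=np.arctan2(a,b);M=np.array([[np.cos(th),-np.sin(th)],[np.sin(th),np.cos(th)]]);o=wc-M@lc
print('yaw',th,'o',o.round(1),'res',(W-(L@M.T+o)).round(1).tolist())
f=lambda p:(M.T@(p[:2]-o)).round(1)
for n,p,z in [('fp',(730,150),54),('fphead',(732,108),70),('ins near R',(190,375),24),('ins far R',(467,372),24),('ins near L',(190,292),24),('ins far L',(460,285),24),('post',(420,135),48),('dowel top',(382,215),46),('stop R',(585,385),20),('lever pivot',(640,172),48),('stone',(212,222),20)]:
    print(n,P(*p,z).round(1)[:2],f(P(*p,z)))
E
```

```text
yaw -0.1528496359713119 o [550.7  25.3] res [[0.7, -1.1], [-2.9, -4.1], [-0.5, -0.5], [-1.7, 0.9], [4.4, 4.8]]
fp [670.2  35.6] [116.5  28.5]
fphead [670.1  37.4] [116.1  30.2]
ins near R [477.3 -10. ] [-67.1 -46. ]
ins far R [564.9 -26. ] [ 21.9 -48.5]
ins near L [484.1  32.7] [-67.   -2.8]
ins far L [573.2  18.7] [23.3 -3.1]
post [571.4  73.2] [13.1 50.6]
dowel top [549.4  33.3] [-2.4  7.7]
stop R [601.8 -35.1] [ 59.8 -51.9]
lever pivot [639.5  37.3] [86.  25.4]
stone [498.3  75. ] [-59.3  41.2]
```

```bash
python3 - <<'E'
from h import *
import pickle
d=pickle.load(open('v0.pkl','rb'))
def tri(a,b):
    A=[];B=[]
    for n,p in(('side',a),('scene',b)):
        _,K,Rc,c=d[n]; u=Rc@np.linalg.inv(K)@np.array([*p,1.]);u/=np.linalg.norm(u);m=np.eye(3)-np.outer(u,u);A.append(m);B.append(m@c)
    x=np.linalg.lstsq(np.vstack(A),np.hstack(B),rcond=None)[0]; return x.round(0)
for n,a,b in [('lamp elbow',(281,45),(158,98)),('head',(275,20),(125,85)),('base top',(297,157),(230,200)),('fp head',(401,212),(377,214)),('lever end',(364,198),(347,205)),('box',(530,60),(432,70))]: print(n,tri(a,b))
E
python3 -m inch '[[[-60,-50,0,0,0,0,0],[-110,-90,0,0,0,-0.05,0],[-150,-130,0,0,0,-0.14,0],[-150,-170,0,0,0,-0.14,0],[-150,-210,0,0,0,-0.14,0]]]'
```

```text
lamp elbow [539. 508. 206.]
head [548. 668. 211.]
base top [532. 273.  59.]
fp head [673.  41.  62.]
lever end [609.  51.  93.]
box [901. 119. 273.]
t: 0.65
ee_pos: [266.2, 371.6, 241.5]
orientation: [0.241, 3.132, 0.0]
ft_force: [0.3, -0.9, 0.7]
width: 51.2
grasp_force: 0.0
```

```bash
python3 -m inch '[[[-26,-30,0,0,0,0,0],[-52,-60,0,0,0,0,0],[-78,-90,0,0,0,0,0],[-104,-120,0,0,0,0,0],[-130,-150,0,0,0,0,0],[-156,-180,10,0,0,0,0],[-182,-210,20,0,0,0,0],[-208,-240,20,0,0,0,0],[-234,-270,20,0,0,0,0],[-256,-302,20,0,0,0,0],[-256,-302,20,0,0,0,0],[-256,-302,20,0,0,0,0],[-256,-302,20,0,0,0,0],[-256,-302,20,0,0,0,0],[-256,-302,20,0,0,0,0]]]'
python3 - <<'E'
from h import *
import pickle
v=look('wrist');save(v,'w1.png');pickle.dump(v,open('w1.pkl','wb'));print(status.get_obs()['ee_pos'],status.get_obs()['qpos'].round(2),v[3])
E
```

```text
t: 2.15
ee_pos: [471.8, 36.8, 221.7]
orientation: [-0.237, -3.133, -0.0]
ft_force: [1.0, 0.8, -0.1]
width: 0.3
grasp_force: 0.0
[471.89103514  36.63789844 221.73447173] [ 0.05  0.23  1.97  0.    0.94 -1.37] [396.7638112   47.32574787 365.53720906]
```

View pics/w1.png

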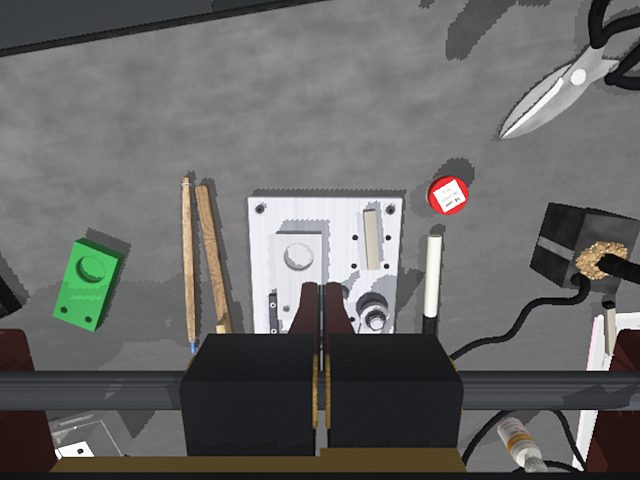

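The view is upside down: robot at the top, +y to the right. Plate near corners are ~(248,197) and (405,193), the insert's near edge runs from (273,233) to (326,232), and the clamp-post nut is at (375,320). Fingers hide the far half.

```bash
python3 - <<'E'
from h import *
import pickle
v=pickle.load(open('w1.pkl','rb'))
g=cv2.cvtColor(v[0],cv2.COLOR_RGB2GRAY)
print(g[180:215,330].tolist()); print(g[215:245,310].tolist()); print(g[205,240:260].tolist(),g[205,395:415].tolist()); print(g[248,262:335].tolist())
for n,p,z in [('plR',(248,197),10),('plL',(405,193),10),('insR',(273,233),24),('insL',(326,232),24),('nut',(375,320),48),('cavity',(298,256),24),('pl right mid',(253,330),10)]:
    w=plane(v,p,z);print(n,w.round(1))
E
```

```text
[131, 128, 129, 130, 132, 132, 132, 138, 145, 118, 97, 98, 97, 95, 96, 97, 105, 162, 222, 239, 240, 238, 237, 237, 237, 237, 237, 238, 237, 238, 238, 238, 238, 238, 238]
[239, 239, 239, 242, 238, 197, 168, 174, 173, 174, 174, 174, 175, 174, 179, 160, 119, 105, 96, 205, 235, 227, 227, 227, 227, 226, 227, 227, 227, 227]
[131, 132, 133, 127, 116, 117, 114, 121, 197, 243, 238, 237, 236, 231, 230, 235, 236, 202, 139, 86] [202, 242, 239, 238, 239, 242, 198, 98, 82, 85, 108, 135, 131, 131, 129, 122, 110, 112, 113, 111]
[239, 240, 239, 237, 239, 232, 220, 225, 226, 223, 224, 225, 226, 227, 229, 231, 229, 229, 228, 227, 226, 229, 231, 229, 204, 190, 221, 232, 229, 227, 224, 225, 228, 222, 224, 229, 228, 227, 228, 230, 229, 228, 230, 231, 223, 207, 206, 210, 219, 225, 226, 225, 227, 228, 228, 227, 228, 231, 236, 218, 166, 167, 173, 180, 178, 177, 173, 167, 215, 244, 239, 236, 236]
plR [442.7 -31.3  10. ]
plL [461.5 118.7  10. ]
insR [478.2 -11.7  24. ]
insL [484.8  38.4  24. ]
nut [571.   72.4  48. ]
cavity [504.5   8.   24. ]
pl right mid [584.1 -55.4  10. ]
```

```bash
python3 -m inch '[[[13,-12,30,0,0,0,0],[25,-24,70,0,0,0,0],[25,-24,110,0,0,0,0],[25,-24,150,0,0,0,0],[25,-24,175,0,0,0,0],[25,-24,188,0,0,0,0],[25,-24,188,0,0,0,0],[25,-24,188,0,0,0,0],[25,-24,188,0,0,0,0]]]'
```

```text
t: 3.1
ee_pos: [444.5, 16.1, 34.5]
orientation: [0.239, 3.131, 0.0]
ft_force: [-0.4, 0.8, -0.4]
width: 1.0
grasp_force: 0.0
```

```bash
python3 -m inch '[[[-8,0,0,0,0,0,0],[-16,0,0,0,0,0,0],[-22,0,0,0,0,0,0],[-26,0,0,0,0,0,0],[-30,0,0,0,0,0,0],[-34,0,0,0,0,0,0],[-38,0,0,0,0,0,0],[-42,0,0,0,0,0,0],[-45,0,0,0,0,0,0],[-47,0,0,0,0,0,0],[-47,0,0,0,0,0,0],[-47,0,0,0,0,0,0]]]'
```

```text
t: 4.3
ee_pos: [490.7, 8.7, 33.7]
orientation: [0.24, 3.132, 0.0]
ft_force: [-0.8, 0.0, -0.5]
width: 0.3
grasp_force: 0.3
```

```bash
python3 -m inch '[[[-2,0,0,0,0,0,0],[-3,0,0,0,0,0,0],[-4,0,0,0,0,0,0]]]'; python3 -m inch '[[[-1,0,0,0,0,0,0],[-2,0,0,0,0,0,0]]]';python3 -m inch '[[[-1,0,0,0,0,0,0],[-2,0,0,0,0,0,0]]]'
```

```text
t: 4.6
ee_pos: [494.1, 8.1, 33.7]
orientation: [-0.24, -3.132, 0.0]
ft_force: [-2.9, -0.5, 1.2]
width: 0.1
grasp_force: 1.5
t: 4.8
ee_pos: [495.8, 7.9, 33.6]
orientation: [-0.24, -3.131, -0.0]
ft_force: [-6.2, 1.4, 4.1]
width: 0.3
grasp_force: 3.4
t: 5.0
ee_pos: [495.9, 7.8, 33.5]
orientation: [-0.24, -3.127, 0.0]
ft_force: [-9.6, 3.5, 9.4]
width: 0.2
grasp_force: 5.7
```

```bash
python3 - <<'E'
from h import *
import pickle
v=look('side')
A=cv2.resize(v[0][190:300,255:415],None,fx=5,fy=5,interpolation=cv2.INTER_CUBIC)
cv2.imwrite('pics/c2.png',cv2.cvtColor(A,cv2.COLOR_RGB2BGR))
E
```

```text
(no output)
```

View pics/c2.png

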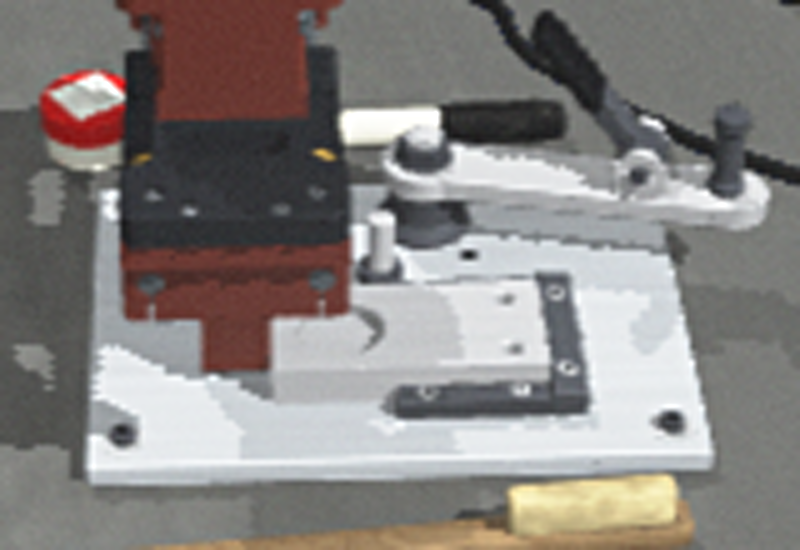

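The insert's far end now touches the dark stop (crop x≈548) and the force rises without movement. One firmer push to seat it, then back off.

```bash
python3 -m inch '[[[-1,0,-1,0,0,0,0],[-2,0,-1,0,0,0,0],[-3,0,-1,0,0,0,0],[-3,0,-1,0,0,0,0]]]'; python3 -m inch '[[[4,0,0,0,0,0,0],[16,0,0,0,0,0,0],[30,0,0,0,0,0,0],[32,0,-40,0,0,0,0],[32,0,-80,0,0,0,0],[32,0,-110,0,0,0,0],[32,0,-110,0,0,0,0],[32,0,-110,0,0,0,0]]]'
```

```text
t: 5.45
ee_pos: [496.0, 7.6, 33.6]
orientation: [-0.239, -3.122, 0.0]
ft_force: [-13.7, 5.1, 4.6]
width: 0.2
grasp_force: 7.1
t: 6.25
ee_pos: [469.6, 12.0, 145.3]
orientation: [0.24, 3.13, 0.0]
ft_force: [-0.5, 0.2, -0.2]
width: 0.4
grasp_force: 0.0
```

```bash
python3 -m inch '[[[-30,12,-5,0,0,0.05,0],[-60,25,-5,0,0,0.1,0],[-90,38,-5,0,0,0.15,0],[-120,50,-5,0,0,0.2,0],[-150,63,-5,0,0,0.2,0],[-180,76,-5,0,0,0.2,0],[-201,86,0,0,0,0.2,0],[-201,86,20,0,0,0.2,0],[-201,86,20,0,0,0.2,0],[-201,86,20,0,0,0.2,0],[-201,86,20,0,0,0.2,0]]]'
python3 - <<'E'
from h import *
v=look('side')
A=cv2.resize(v[0][150:300,305:465],None,fx=5,fy=4,interpolation=cv2.INTER_CUBIC)
cv2.imwrite('pics/c3.png',cv2.cvtColor(A,cv2.COLOR_RGB2BGR))
o=status.get_obs();print(o['ee_pos'],o['orientation'],o['qpos'].round(2)); print('tip px',proj(v,np.array(o['ee_pos'])-[0,0,19]),'post px z54',proj(v,[671,37,54]))
E
```

```text
t: 7.35
ee_pos: [680.8, 66.2, 124.5]
orientation: [-0.551, -3.092, 0.0]
ft_force: [1.1, 0.4, 0.3]
width: 0.5
grasp_force: 0.0
[681.10822524  66.18575384 125.02838808] [ 5.51517501e-01  3.09259588e+00 -2.07677243e-06] [ 0.08  0.64  1.56 -0.    0.94 -1.14]
tip px [403.84367527 183.29542623] post px z54 [400.82470854 219.08778142]
```

View pics/c3.png

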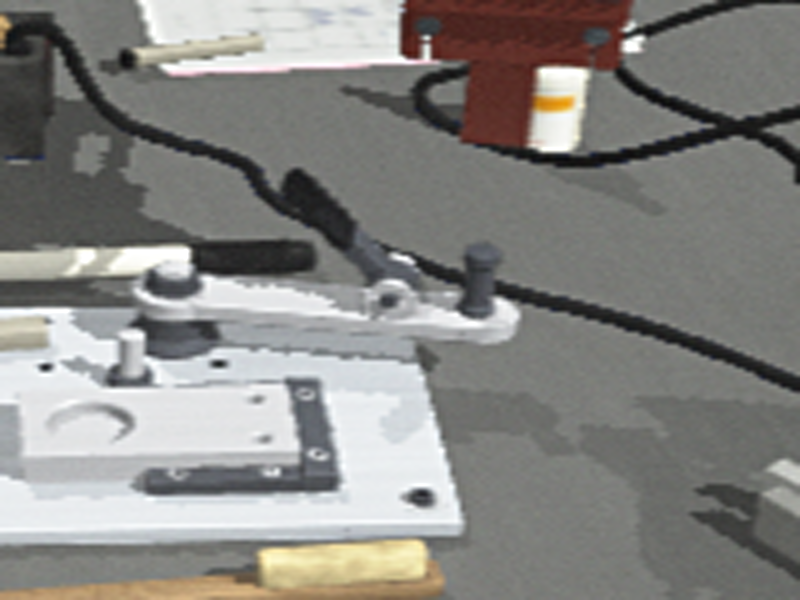

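Tips are at crop (497,140), beyond the post (480,278) on its +y side. The insert is still against the stop. Descend and compute the arc.

```bash
python3 -m inch '[[[0,0,20,0,0,0,0],[0,0,40,0,0,0,0],[0,0,55,0,0,0,0],[0,0,58,0,0,0,0],[0,0,58,0,0,0,0],[0,0,58,0,0,0,0],[0,-5,58,0,0,0,0],[0,-9,58,0,0,0,0],[0,-12,58,0,0,0,0],[0,-14,58,0,0,0,0],[0,-14,58,0,0,0,0]]]'
cat > arc.py <<'E'
from h import *
import sys
C=np.array([573,72.4]); a1,n=float(sys.argv[1]),int(sys.argv[2])
o=status.get_obs(); T=R.from_rotvec(o['orientation']).as_matrix()
P=(T.T@np.array([*(C-o['ee_pos'][:2]),0]))[:2]
print('ee',o['ee_pos'].round(1),'pivot in tool',P.round(1),'theta',round(float(np.arctan2(T[1,1],T[0,1])+.153),3))
for a in np.linspace(0,a1,n+1)[1:]:
    c,s=np.cos(a),np.sin(a); q=P+np.array([[c,-s],[s,c]])@(-P); print(q.round(0).tolist(),round(a,2))
E
python3 arc.py 1.2 15
```

```text
t: 8.5
ee_pos: [676.4, 52.8, 66.8]
orientation: [0.552, 3.093, -0.0]
ft_force: [0.1, 0.1, 0.8]
width: 0.3
grasp_force: 0.0
ee [676.4  52.8  66.8] pivot in tool [103.8 -17.3] theta 1.371
[-1.0, -8.0] 0.08
[-1.0, -17.0] 0.16
[-1.0, -25.0] 0.24
[-0.0, -34.0] 0.32
[1.0, -42.0] 0.4
[4.0, -50.0] 0.48
[7.0, -58.0] 0.56
[10.0, -65.0] 0.64
[14.0, -73.0] 0.72
[19.0, -80.0] 0.8
[24.0, -86.0] 0.88
[30.0, -92.0] 0.96
[36.0, -98.0] 1.04
[43.0, -103.0] 1.12
[50.0, -108.0] 1.2
```

```bash
python3 -m inch '[[[-1,-8,0,0,0,0.08,0],[-1,-17,0,0,0,0.16,0],[-1,-25,0,0,0,0.24,0],[0,-34,0,0,0,0.32,0],[1,-42,0,0,0,0.4,0],[4,-50,0,0,0,0.48,0],[7,-58,0,0,0,0.56,0],[10,-65,0,0,0,0.64,0]]]'
python3 -m inch '[[[1,-2,0,0,0,0.02,0]]]'; python3 arc.py 0.56 7
python3 - <<'E'
from h import *
v=look('side')
A=cv2.resize(v[0][150:300,265:425],None,fx=5,fy=4,interpolation=cv2.INTER_CUBIC)
cv2.imwrite('pics/c4.png',cv2.cvtColor(A,cv2.COLOR_RGB2BGR))
E
```

```text
t: 9.3
ee_pos: [645.0, -4.0, 66.8]
orientation: [1.501, 2.759, 0.002]
ft_force: [1.9, 2.9, -0.3]
width: 0.8
grasp_force: 1.4
t: 9.4
ee_pos: [643.1, -4.9, 67.0]
orientation: [1.525, 2.744, 0.001]
ft_force: [4.0, -0.3, -0.7]
width: 0.7
grasp_force: 1.5
ee [643.1  -4.9  67. ] pivot in tool [102.7 -18.7] theta 0.709
[-1.0, -8.0] 0.08
[-2.0, -17.0] 0.16
[-1.0, -25.0] 0.24
[-1.0, -33.0] 0.32
[1.0, -41.0] 0.4
[3.0, -50.0] 0.48
[6.0, -57.0] 0.56
```

View pics/c4.png

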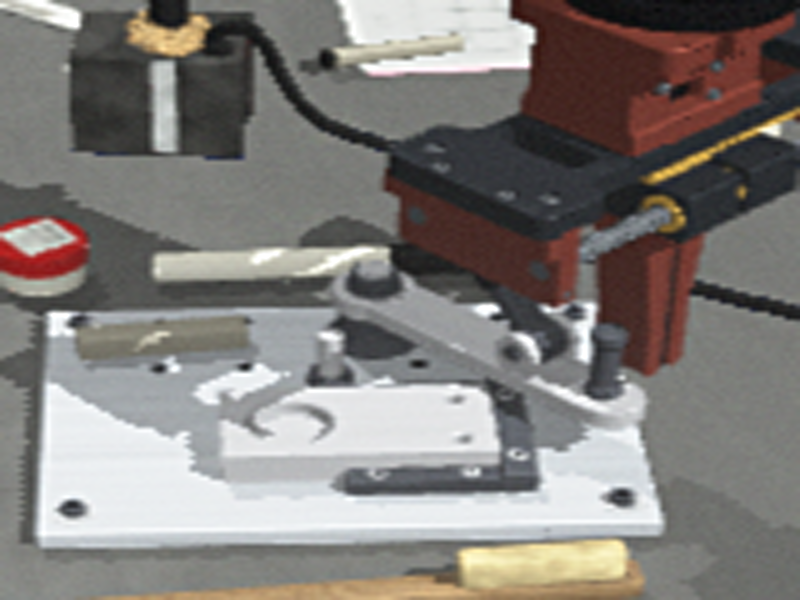

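The strap follows: the post is at crop (607,355), against the fingers. The insert remains at the stop and the lever clears the gripper.

```bash
python3 -m inch '[[[-1,-8,0,0,0,0.08,0],[-2,-17,0,0,0,0.16,0],[-1,-25,0,0,0,0.24,0],[-1,-33,0,0,0,0.32,0],[1,-41,0,0,0,0.4,0],[3,-50,0,0,0,0.48,0],[6,-57,0,0,0,0.56,0]]]'
python3 -m inch '[[[0,-1,0,0,0,0.01,0]]]'; python3 arc.py 0.2 5
```

```text
t: 10.15
ee_pos: [591.7, -29.7, 67.1]
orientation: [2.224, 2.217, 0.002]
ft_force: [2.9, -2.2, -0.0]
width: 0.5
grasp_force: 1.6
t: 10.25
ee_pos: [590.1, -29.9, 67.0]
orientation: [2.233, 2.208, 0.001]
ft_force: [2.4, -2.0, -0.4]
width: 0.3
grasp_force: 1.1
ee [590.1 -29.9  67. ] pivot in tool [102.1 -18.3] theta 0.142
[-1.0, -4.0] 0.04
[-1.0, -8.0] 0.08
[-1.0, -12.0] 0.12
[-2.0, -16.0] 0.16
[-2.0, -21.0] 0.2
```

```bash
python3 -m inch '[[[-1,-4,0,0,0,0.04,0],[-1,-8,0,0,0,0.08,0],[-1,-11,0,0,0,0.11,0]]]'
python3 -m inch '[[[0,-2,0,0,0,0.02,0],[0,-3,0,0,0,0.03,0]]]';python3 -m inch '[[[0,-1,0,0,0,0,0],[0,-2,0,0,0,0,0]]]';python3 -m inch '[[[0,-1,0,0,0,0,0],[0,-2,0,0,0,0,0]]]'; python3 arc.py 0.04 1
```

```text
t: 10.55
ee_pos: [579.8, -30.7, 67.0]
orientation: [2.35, 2.082, 0.001]
ft_force: [3.8, -2.8, 0.3]
width: 0.4
grasp_force: 1.6
t: 10.75
ee_pos: [576.2, -30.2, 66.9]
orientation: [2.383, 2.046, 0.001]
ft_force: [3.2, -2.6, 1.7]
width: 0.3
grasp_force: 1.6
t: 10.95
ee_pos: [574.1, -29.9, 66.8]
orientation: [2.383, 2.047, 0.0]
ft_force: [2.7, -2.1, 0.7]
width: 0.1
grasp_force: 1.5
t: 11.15
ee_pos: [572.2, -29.6, 66.8]
orientation: [2.383, 2.046, 0.001]
ft_force: [5.2, -2.9, 0.6]
width: 0.2
grasp_force: 2.8
ee [572.2 -29.6  66.8] pivot in tool [101.  -14.6] theta 0.001
[-1.0, -4.0] 0.04
```

```bash
python3 -m inch '[[[0,-1,0,0,0,0,0],[0,-2,0,0,0,0,0]]]';python3 -m inch '[[[0,-1,0,0,0,0,0],[0,-2,0,0,0,0,0],[0,-2,0,0,0,0,0]]]'
python3 - <<'E'
from h import *
import pickle
v=look('side');w=look('wrist');pickle.dump((v,w),open('v5.pkl','wb'))
A=cv2.resize(v[0][190:300,265:405],None,fx=5.7,fy=5.4,interpolation=cv2.INTER_CUBIC)
cv2.imwrite('pics/c5.png',cv2.cvtColor(A,cv2.COLOR_RGB2BGR))
E
```

```text
t: 11.35
ee_pos: [572.0, -29.6, 67.0]
orientation: [2.381, 2.044, 0.005]
ft_force: [10.2, -4.3, -4.8]
width: 0.4
grasp_force: 5.3
t: 11.65
ee_pos: [571.9, -29.5, 67.2]
orientation: [2.379, 2.043, 0.009]
ft_force: [13.8, -4.9, -7.7]
width: 0.2
grasp_force: 7.0
```

View pics/c5.png

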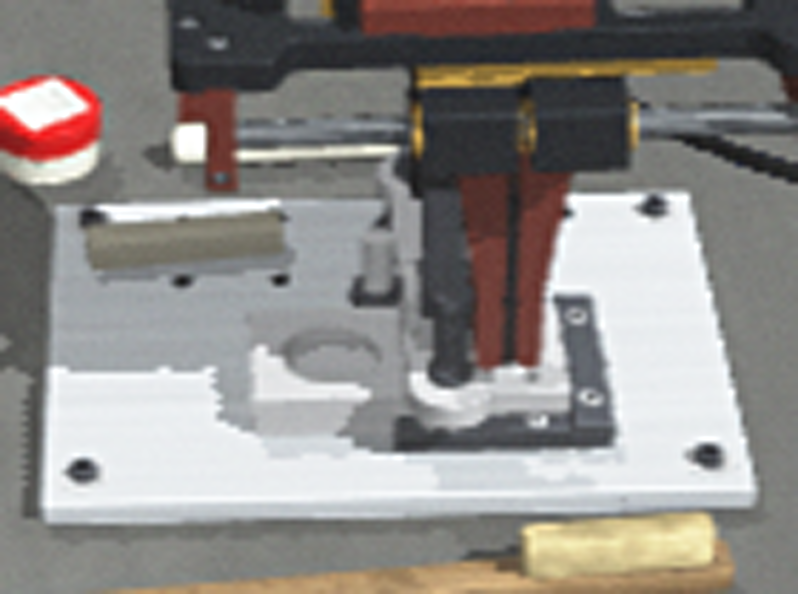

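The strap lies along the nest's -y, against the dowel (crop (378,265)), and force rises with no movement, so it is at its stop. Back off, rise, and go over the lever.

```bash
python3 -m inch '[[[0,8,0,0,0,0,0],[0,18,0,0,0,0,0],[0,20,-30,0,0,0,0],[0,20,-65,0,0,0,0],[0,20,-95,0,0,0,0],[0,20,-95,0,0,0,0],[0,20,-95,0,0,0,0],[0,20,-95,0,0,0,0]]]'
python3 - <<'E'
from h import *
import pickle
v=look('side');s=look('scene');pickle.dump((v,s),open('v6.pkl','wb'))
A=cv2.resize(v[0][190:290,285:385],None,fx=5,fy=5,interpolation=cv2.INTER_CUBIC)
cv2.imwrite('pics/c6.png',cv2.cvtColor(A,cv2.COLOR_RGB2BGR))
o=status.get_obs();e=o['ee_pos'];T=R.from_rotvec(o['orientation']).as_matrix()
c,s_=np.cos(.153),-np.sin(.153);M=np.array([[c,-s_],[s_,c]]);og=np.array([550.7,25.3])
print(e.round(1),(M.T@(e[:2]-og)).round(1))
for n,p,z in[('end up',(15,3),97),('end down',(15,30),61)]:
    w=M@p+og; print(n,w.round(1),'shift tool',(T.T@(np.array([*w,z+19])-e)).round(1),'px side',((proj(v,[*w,z])-[285,190])*5).round(0))
E
```

```text
t: 12.55
ee_pos: [586.6, -31.8, 160.4]
orientation: [-2.382, -2.045, 0.003]
ft_force: [0.8, -0.2, 0.4]
width: 0.3
grasp_force: 0.0
[586.7 -31.9 160.1] [ 44.3 -51. ]
end up [566.  26.] shift tool [ 54.1 -29.1  44.2] px side [287.  93.]
end down [570.1  52.7] shift tool [ 81.1 -28.9  80.2] px side [278. 136.]
```

View pics/c6.png

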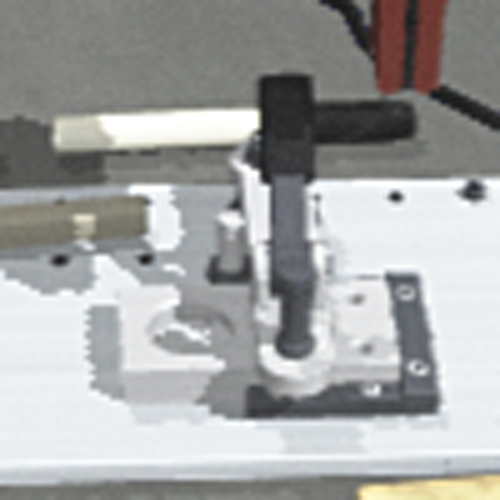

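The lever is raised with its grip at crop (287,90), matching the predicted lever_end (287,93). Strap is over the insert. Go over it and press along its arc.

```bash
python3 -m inch '[[[28,-15,5,0,0,0,0],[56,-29,15,0,0,0,0],[56,-29,26,0,0,0,0],[56,-29,28,0,0,0,0],[56,-29,28,0,0,0,0],[58,-29,35,0,0,0,0],[60,-29,41,0,0,0,0],[64,-29,46,0,0,0,0],[68,-29,50,0,0,0,0],[71,-29,53,0,0,0,0]]]'
python3 -m inch '[[[3,0,4,0,0,0,0],[6,0,9,0,0,0,0],[8,0,13,0,0,0,0]]]'
python3 -m inch '[[[1,0,3,0,0,0,0],[2,0,6,0,0,0,0],[2,0,8,0,0,0,0]]]'
```

```text
t: 13.65
ee_pos: [570.5, 42.8, 108.9]
orientation: [2.384, 2.046, 0.001]
ft_force: [-1.0, -0.3, 5.4]
width: 0.3
grasp_force: 2.6
t: 13.95
ee_pos: [571.9, 51.4, 96.2]
orientation: [2.384, 2.045, 0.003]
ft_force: [-0.9, 5.7, 7.7]
width: 0.1
grasp_force: 3.7
t: 14.25
ee_pos: [572.5, 53.7, 88.3]
orientation: [2.384, 2.045, 0.004]
ft_force: [0.3, 5.5, 7.7]
width: 0.6
grasp_force: 3.6
```

```bash
python3 -m inch '[[[1,0,2,0,0,0,0],[1,0,4,0,0,0,0],[1,0,5,0,0,0,0]]]'
python3 -m inch '[[[0,0,2,0,0,0,0],[0,0,2,0,0,0,0]]]'; python3 -m inch '[[[0,0,2,0,0,0,0],[0,0,2,0,0,0,0]]]'; python3 -m inch '[[[0,0,1,0,0,0,0],[0,0,1,0,0,0,0]]]'
```

```text
t: 14.55
ee_pos: [572.8, 54.5, 83.4]
orientation: [2.384, 2.045, 0.005]
ft_force: [-0.6, 5.8, 6.8]
width: 0.5
grasp_force: 3.5
t: 14.75
ee_pos: [572.7, 54.4, 81.3]
orientation: [2.384, 2.045, 0.004]
ft_force: [0.8, 4.0, 5.4]
width: 0.4
grasp_force: 2.5
t: 14.95
ee_pos: [572.9, 54.5, 79.9]
orientation: [2.384, 2.045, 0.005]
ft_force: [-0.0, 5.4, 10.2]
width: 0.2
grasp_force: 5.4
t: 15.15
ee_pos: [573.0, 54.5, 79.6]
orientation: [2.384, 2.045, 0.005]
ft_force: [-3.3, 4.9, 17.9]
width: 0.6
grasp_force: 8.6
```

Position has stalled at tip z≈60.6 with force rising to 18 N, so this is the end of travel. One more nudge, then retreat and look.

```bash
python3 -m inch '[[[0,0,1,0,0,0,0],[0,0,1,0,0,0,0]]]'; python3 -m inch '[[[0,0,-10,0,0,0,0],[0,0,-40,0,0,0,0],[20,0,-85,0,0,0,0],[0,40,-120,0,0,0,0],[0,85,-130,0,0,0,0],[0,130,-130,0,0,0,0],[0,150,-130,0,0,0,0],[0,150,-130,0,0,0,0],[0,150,-130,0,0,0,0]]]'
python3 - <<'E'
from h import *
v=look('side')
A=cv2.resize(v[0][190:300,265:405],None,fx=5.7,fy=5.4,interpolation=cv2.INTER_CUBIC)
cv2.imwrite('pics/c7.png',cv2.cvtColor(A,cv2.COLOR_RGB2BGR))
E
```

```text
t: 15.35
ee_pos: [573.2, 54.6, 79.2]
orientation: [2.384, 2.045, 0.006]
ft_force: [-4.5, 4.7, 23.3]
width: 0.3
grasp_force: 11.7
t: 16.25
ee_pos: [718.7, 30.7, 205.5]
orientation: [-2.383, -2.045, 0.003]
ft_force: [-0.5, -0.1, 0.6]
width: 0.7
grasp_force: 0.0
```

View pics/c7.png

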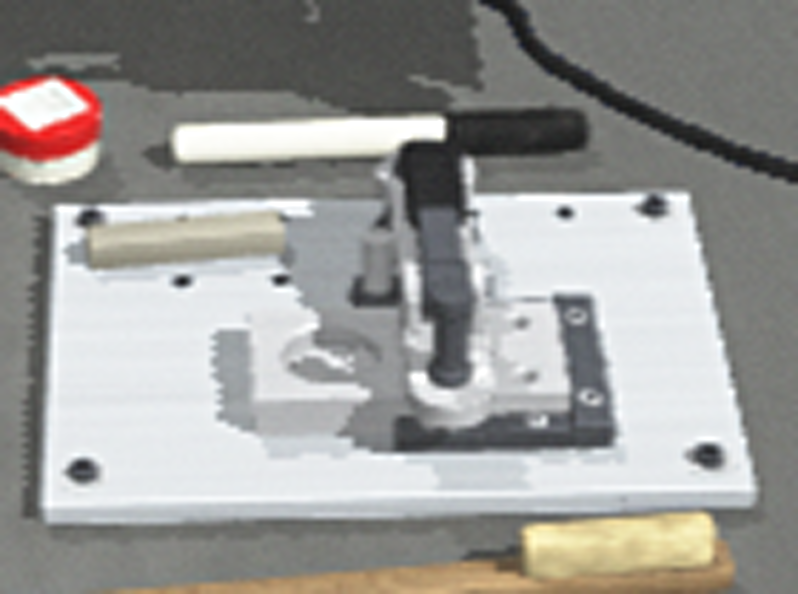

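The lever lies flat over the strap (grip at crop (433,170)). The strap is at the dowel, the insert is against the stop (x≈568), and the bystanders are unmoved.

```bash
python3 -c "
from workcell import ctrl
print(ctrl.close_job())"
```

```text
the job is handed in; nothing more can be done
None
```

I pushed the insert home against the end stop, swung the strap over to its dowel, pressed the cam lever to its end of travel, and handed the job in at about 16 s. The last picture shows all three in place and the fixture's surroundings undisturbed; the pad's grip on the insert was not tested separately.

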